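# Make up the bridge kit and the track-laying kit

### The job

Make up the two kits. Swing the lid of the gluing jig up past vertical so that it stays open by itself, lift out the bridge span and lay it right way up in the long bay of the bridge tray, and stand a ballast canister and the paint jar upright in that tray's two small cells, one in each. In the other tray, the track tray, lay the nail tin flat and right way up in the broad bay and stand the other ballast canister upright in either small cell; leave the lid open.

Things in the scene. Friction and masses are not known exactly. Their poses are not given: they have to be found in the camera images.
- bridge_tray: fixed shallow plywood tray, felt floor, 109 (x) x 152 (y) mm, walls 4 mm thick, rim 22 mm and inner floor 10 mm above its underside. Origin: centre of underside (on its feet); x roughly away from the robot, y left. Long narrow bay, 46 (x) x 144 (y) mm inside, centred at x +27.5, y 0 mm; two small cells, 51 (x) x 70 (y) mm, on the robot's side, centred at x -25, y +37 and -37 mm
- track_tray: fixed shallow plywood tray, felt floor, 141 (x) x 120 (y) mm, walls 4 mm thick, rim 22 mm and inner floor 10 mm above its underside. Origin: centre of underside (on its feet); x roughly away from the robot, y left. Broad bay, 78 (x) x 112 (y) mm inside, centred at x +27.5, y 0 mm; two small cells, 51 (x) x 54 (y) mm, on the robot's side, centred at x -41, y +29 and -29 mm; one stays empty
- jig: fixed metal gluing jig on the grey work board (board top at z 8 mm), base 112 (x) x 186 (y) mm. Origin: centre of underside, x roughly away from the robot; heights from it: base top 14 mm, hinge line 52.5 mm (along its y at x +50 mm). Span nest centred at x -8, y 0: stops 10 mm high at the span's ends and beside it at y +-50 mm, 2 mm play; middle of its sides free for fingers
- jig_lid (a joint): lid of the jig, an open frame hinged at the back: 0 = closed, level, its two press bars over the span 45 mm either side of its middle; grows as it swings up and away from the robot; 1.57 upright, 1.95 leaning back on its stop. 0.22 kg, no latch or spring, hardly any friction: short of upright it falls shut, past it falls open and stays
- lid_pull (a point): centre of the lid's pull: black barrel 30 mm long, 14 mm thick, lying along the jig's y in front of the lid, 120 mm from the hinge line, at hinge height when closed; lid bar 17 mm behind it, nothing below it. Pinched by its two ends from above (closing along jig y) it turns between the pads, so the tool can point down all through the swing
- bridge_span: white plastic model bridge span, a track between two plate girders, 34 (x) x 130 (y) x 30 mm high, alike end for end. Origin: centre of underside, z up. Starts in the jig, aligned with it, 14 mm above the jig's underside, under the lid's press bars. Grip across the 34 mm width at mid length
- nail_tin: flat closed brown tin, 64 (x) x 98 (y) x 28 mm high, lying loose on the grey work board. Origin: centre of underside, z up. Grip across its 64 mm width. Larger than the brown card box (50 x 70 x 22 mm) and thicker than the yellow pack (12 mm), which belong to neither kit
- paint_jar: paint jar with a white screw cap and a labelled body, 35 mm diameter, 45 mm tall (cap from 32 mm up, slightly narrower), standing loose on the grey work board. Origin: centre of its underside, z up. Grip across any diameter
- ballast_can_a: black film canister of ballast, upright cylinder with a slightly wider cap, 35 mm diameter, 54 mm tall, loose on the grey work board. Origin: centre of its underside, z up. The two canisters are alike: either may go into either tray. Grip across any diameter
- ballast_can_b: black film canister of ballast, upright cylinder with a slightly wider cap, 35 mm diameter, 54 mm tall, loose on the grey work board. Origin: centre of its underside, z up. The two canisters are alike: either may go into either tray. Grip across any diameter
Things that resemble listed ones, but are neither listed nor needed, are in the scene too. Leave any green, pink or purple look-alike of the ballast_can_a alone.

How it is judged:
By the outcome, as a careful person would: the job done as asked, in the order asked, and still so for the second after the job is handed in, with the robot touching nothing.
It also fails if it takes over 128 s, if anything falls off the work surface, if the arm or the gripper's body presses on something with over 40 N, if the wrist force passes 120 N, or if a joint passes its speed limit or range.

### The arm

A 6-joint arm with a two-finger parallel gripper is mounted at the origin on the work surface; the furniture and walls round the work are solid. World frame = base frame: x ahead of the robot, y to its left, z up, the work surface at z = 0. Lengths are in m, angles in rad, forces in N, time in s.
With the tool pointing down it reaches from about 0.375 to 0.9 m from the base axis. Payload 3.1 kg.
Tool frame: the origin (TCP) lies between the finger pads; the fingertips stand manip.finger_overhang ahead of it and the grasp point (between the pads) lies 5 mm behind it (manip.finger_overhang is the distance from the TCP to the fingertips, in m); z points along the fingers, y is the line along which they close (so a half turn about z gives the same grasp; the last joint's range is limited). The gripper opens to 85 mm and grips with 20 to 120 N. Pads are 22 mm wide; open, the fingers measure 114 mm over their backs; the gripper's body (76 mm by 85 mm) begins 54 mm behind the grasp point. The pads swing forward as they close: fully open they stand 13 mm farther back than shut.
Start: joints at [-1.321, 0.527, 1.433, -0, 1.181, -0.178], TCP at [0.259, -0.569, 0.218] pointing down, gripper open.
Joint ranges: [-3.08, 3.08], [-0.75, 2.2], [0.22, 2.44], [-1.43, 4.57], [0, 2.65], [-2.85, 2.85]. Speed limits (rad/s): [2.79, 2.79, 3.14, 3.14, 3.14, 3.14].

### API

Orientations are given as a unit quaternion [x, y, z, w].
In Python, from station import manip gives the robot as it stands.
- The arm moves only by the tool drive_tool, never from a script. Its argument "plan" is a list of rows, each a list of 7 numbers: the shift along the tool's x, y, z in m, then the turn, a rotation vector about the tool's x, y, z in degrees, then the opening, from -1 (shut) to 1 (fully open). In form: [[x, y, z, wx, wy, wz, gripper], ...]. A call has 1 to 10 rows; each row shifts and turns the commanded pose from where the row before left it, along the tool's axes as they then stand; what a row does not reach is not made up. A row lasts 1/10 s, in which the tool goes at most 50 mm and 8.59 degrees, less where a joint would pass 70% of its speed; a pose out of reach is approached as far as the arm can. A call is refused whole if a number of a shift passes 0.05 or a number of a turn 8.59, either way. A call with a gripper value outside its range is refused whole. The fingers move at their own pace and stop on an object; "newtons" is the grip in N (left out, the last holds). Time passes only in rows, so rows that do not move let the fingers close. It gives the time, the measured TCP pose, the force, the opening and the grip force at its end, in the units of the state.
- manip.sense(): the state, without advancing time (a new reading comes with each control period).
- manip.snapshot(name): name is "scene" or "top" or "wrist"; returns a dict with "image" (420x560x3 uint8, red, green, blue), "z_map" (420x560 float32, m along the optical axis (not along the pixel's ray), 0 where there is no reading), "fov_y" (degrees; the focal length in pixels is half the picture's height over the tangent of half this angle, whatever the lens; pixels are square), "cx", "cy" (the principal point, pixels), "extrinsics" (4x4, takes a point from camera to world coordinates); the wrist camera has in their place "mount" (4x4, takes a point from camera to tool coordinates, whose origin is the TCP and whose axes are the flange's). Camera axes: x right, y up, looking along -z (the intrinsics and any distortion apply to the point x, -y, -z); pixel columns grow to the right and rows downward; lengths in m; the calibration is good to about 2 mm. The wrist camera is an equidistant fisheye: a pixel r from the principal point sees the ray r / f radians off the axis. A picture is of the moment at which its call begins: read the wrist's pose just before it.
- manip.sign_off(): hands the job in; it is judged then, once.
The state is a dict: "t": time; "q": joint angles; "qd": joint speeds; "tau": joint torques, N m; "tcp_pos": TCP position; "tool_rot": TCP orientation; "force": force on the tool from outside, world axes, zero at the start; "ft_torque": the same for the moment, N m; "finger_gap": opening from 0.0 (shut) to 1.0 (fully open); "gripper_force": force on a finger pad.
Only numpy, scipy, OpenCV 4.12 (cv2) and the standard library are available. Lean on these libraries where they do the work, as an engineer would, in place of code of your own. Each camera call takes 0.05 s, during which the arm holds its last target. There are 200 camera calls.

## Working session

There is one attempt and no reset: what is moved stays moved. The work goes in short steps, Python scripts to look and compute and a tool call to move; the robot and the scene stay as the last step left them, time stands still between calls to the robot, and variables do not carry over. Pictures are saved under pics/ and viewed, at most 14 in all, crops included, and the job is handed in when it is done.

Besides the shell and the picture viewer there is one more tool, called after "Request:" by a JSON object that holds its "fn" and its "kwargs". drive_tool: Moves the arm, as the interface text tells. Its arguments: {"type":"object","properties":{"plan":{"type":"array"},"newtons":{"type":"number"}},"required":["plan"]}

```bash
ls; mkdir -p pics; cat > h.py <<'E'
import numpy as np, cv2
from station import manip
def snap(n,save=None):
    s=manip.snapshot(n)
    if save: cv2.imwrite(f'pics/{save}.png',s['image'][:,:,::-1])
    return s
def cloud(s):
    z=s['z_map'];f=210/np.tan(np.radians(s['fov_y'])/2)
    v,u=np.mgrid[:420,:560]
    P=np.stack([(u-s['cx'])/f*z,-(v-s['cy'])/f*z,-z],-1)
    E=s['extrinsics'];W=P@E[:3,:3].T+E[:3,3];W[z==0]=np.nan
    return W
E
python3 - <<'E'
from h import *
for n in('scene','top'):
    s=snap(n,n);np.savez(n,**s)
    print(n,s['fov_y'],s['cx'],s['cy'],s['extrinsics'].round(3).tolist())
st=manip.sense();print(st,manip.finger_overhang)
t=cv2.imread('pics/top.png');cv2.imwrite('pics/top.png',t)
E
```

```text
pics
scene 48.1992484992838 284.17966869504613 217.71246182899247 [[-0.77, 0.403, -0.494, -0.046], [-0.638, -0.483, 0.6, 0.716], [0.002, 0.777, 0.629, 0.827], [0.0, 0.0, 0.0, 1.0]]
top 48.95571659218557 282.15112507907367 211.13021789161462 [[0.021, 0.994, -0.105, 0.411], [-1.0, 0.022, 0.003, -0.023], [0.006, 0.105, 0.994, 1.207], [0.0, 0.0, 0.0, 1.0]]
{'t': 0.1, 'q': array([-1.32151167e+00,  5.28379362e-01,  1.43381507e+00,  1.26676952e-05,
        1.18141515e+00, -1.78482925e-01]), 'qd': array([-6.45318001e-05, -2.64337226e-03, -1.93949262e-03,  1.12101319e-03,
       -2.34539860e-03,  1.55840174e-03]), 'tau': array([-4.44195357e-04, -4.43304884e+01, -1.78586537e+01, -2.48854149e-04,
        3.89876237e-03, -4.95682428e-06]), 'tcp_pos': array([ 0.25914089, -0.5679808 ,  0.21701472]), 'tool_rot': array([ 9.77213941e-01,  2.12254322e-01, -2.98394205e-05, -1.00803955e-03]), 'force': array([-0.12303854,  0.17149058,  0.14860258]), 'ft_torque': array([ 0.01007474, -0.01849559, -0.02808037]), 'gripper_force': 0.0, 'finger_gap': 1.0008705599821601} 0.014
```

View pics/top.png

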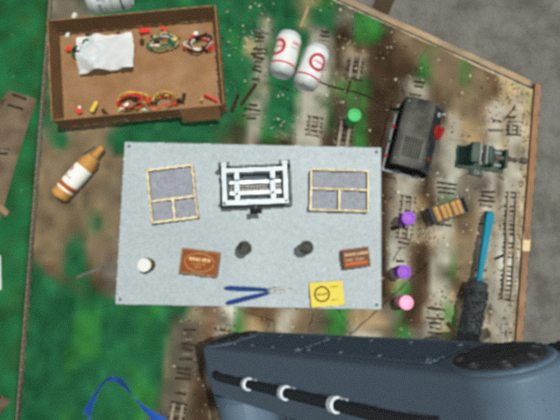

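View pics/scene.png

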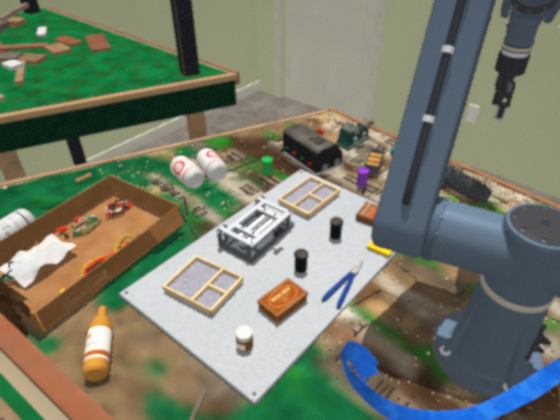

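The top view shows:
- **Track tray:** (173,194), squarer, on the left. **Bridge tray:** (338,191), wide, on the right.
- **Jig:** (254,186), with its pull at (254,212).
- **Tin candidates:** brown (200,262) and brown (355,259), plus the yellow pack (326,294). The first is the larger, so it should be the nail tin.
- **Canisters:** black ones at (243,249) and (304,248). The green, purple and pink ones are off the board.
- **Jar:** (145,265).

Next I measure these and confirm them in one crop.

```bash
cat > meas.py <<'E'
from h import *
s=dict(np.load('top.npz'));W=cloud(s)
im=s['image'][:,:,::-1]
b=W[270:300,160:200].reshape(-1,3);print('board z',np.nanmedian(b[:,2]))
Z=W[:,:,2]
reg=np.zeros((420,560),bool);reg[148:303,124:378]=1
m=(reg&(Z>0.014)).astype(np.uint8)
n,l,st,c=cv2.connectedComponentsWithStats(m)
for i in range(1,n):
    if st[i,4]<30: continue
    p=W[l==i];h=np.nanpercentile(p[:,2],90)
    t=p[p[:,2]>h-0.006]
    r=cv2.minAreaRect((t[:,:2]*1000).astype(np.float32))
    print(st[i,:5],c[i].round(),'top z',round(h,4),'max',p[:,2].max().round(4),'rect',np.round(r[0],1),np.round(r[1],1),round(r[2],1),'mean',t.mean(0).round(4))
c=cv2.resize(im[145:310,120:380],None,fx=3,fy=3,interpolation=cv2.INTER_CUBIC);cv2.imwrite('pics/crop1.png',c)
E
python3 meas.py
```

```text
board z 0.008077430254042728
[ 217  160   76   54 3202] [255. 186.] top z 0.0659 max 0.0728 rect [590.7  42.9] [132.7 186.5] 3.6 mean [0.5942 0.0441 0.0645]
[ 147  164   53   60 2534] [172. 194.] top z 0.0294 max 0.0364 rect [574.7 258. ] [141.9 122.1] 8.3 mean [0.5704 0.2572 0.0291]
[ 310  169   59   44 2382] [339. 190.] top z 0.0293 max 0.0365 rect [ 593.2 -172.9] [110.3 151.1] 0.1 mean [ 0.5927 -0.1728  0.029 ]
[238 241  14  14 158] [244. 248.] top z 0.0637 max 0.0675 rect [439.1  64.3] [32.2 32.7] 1.3 mean [0.4384 0.0649 0.0611]
[300 241  14  14 156] [306. 247.] top z 0.0641 max 0.0663 rect [442.4 -88.9] [32.2 32.4] 1.4 mean [ 0.4425 -0.0887  0.0614]
[341 247  30  23 555] [355. 258.] top z 0.0329 max 0.0364 rect [ 419.4 -216. ] [49.7 69.5] 8.2 mean [ 0.419  -0.216   0.0303]
[ 179  248   42   30 1006] [199. 262.] top z 0.0391 max 0.043 rect [399.9 179. ] [97.6 64.1] 84.5 mean [0.3996 0.1792 0.0367]
[138 258  18  14 203] [146. 265.] top z 0.0546 max 0.0577 rect [390.9 312.5] [30.1 31.2] 5.3 mean [0.3908 0.3129 0.0525]
[309 281  36  22 697] [327. 292.] top z 0.0229 max 0.0276 rect [ 333.  -144.1] [52.9 84.5] 1.3 mean [ 0.3318 -0.1444  0.0203]
[225 286  44  17 333] [247. 293.] top z 0.0208 max 0.025 rect [322.4  59.3] [ 40.3 109.3] 1.1 mean [0.3249 0.0579 0.0181]
[269 288  22   7 101] [278. 290.] top z 0.0198 max 0.0213 rect [331.8 -24.6] [15.3 53.5] 1.4 mean [ 0.3331 -0.0213  0.0173]
```

View pics/crop1.png

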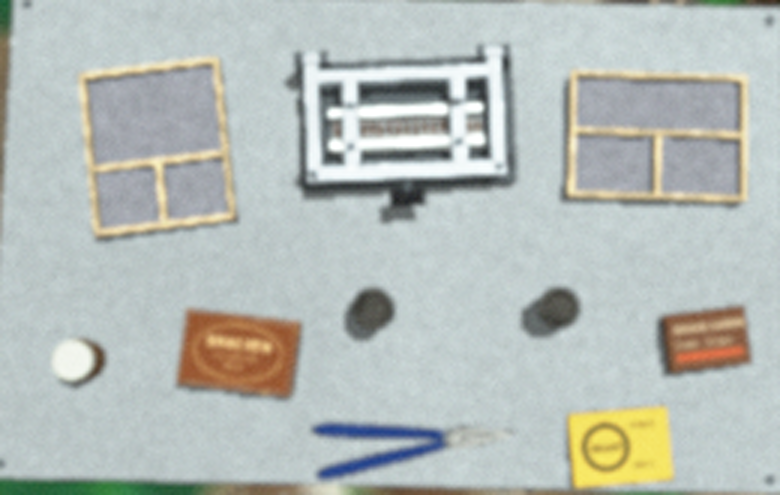

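The crop confirms it. The nail tin is the larger brown tin at (200,262) in the full picture: 98x64 mm with its top at 37 mm. The card box at (355,259) measures only 70x50 mm. The two black canisters and the white-capped jar are as named. Next I refine the jig and tray poses.

```bash
cat > meas2.py <<'E'
from h import *
s=dict(np.load('top.npz'));W=cloud(s);Z=W[:,:,2]
J=W[158:222,212:298].reshape(-1,3)
lid=J[(J[:,2]>.054)&(J[:,2]<.072)]
pull=None
for zlo,zhi in((.015,.03),(.03,.054),(.054,.075)):
    p=J[(J[:,2]>zlo)&(J[:,2]<zhi)];print(zlo,len(p),p.min(0).round(4),p.max(0).round(4))
# ortho raster of lid points
r=cv2.minAreaRect((lid[:,:2]*1000).astype(np.float32));print('lid',r)
# side edges: per-row extremes of everything >.015
a=J[J[:,2]>.015]
L=[];R=[]
for x in np.arange(.55,.62,.004):
    q=a[abs(a[:,0]-x)<.002]
    if len(q): L.append((x,q[:,1].max()));R.append((x,q[:,1].min()))
for n,e in(('L',L),('R',R)):
    e=np.array(e);k=np.polyfit(e[:,0],e[:,1],1);print(n,'yaw',np.degrees(np.arctan(-k[0])) *-1,'y at .585',np.polyval(k,.585),np.std(e[:,1]-np.polyval(k,e[:,0])))
# front edge of lid (excluding pull)
F=[]
for y in np.arange(-.03,.12,.004):
    q=lid[abs(lid[:,1]-y)<.002]
    if len(q): F.append((y,q[:,0].min()))
F=np.array(F);print((F*1000).round(0).astype(int).tolist())
k=np.median(F[:,1]);
# trays edges with sub fits
for nm,(c,hx,hy,yaw) in dict(track=((.5747,.258),.0705,.06,8.3),bridge=((.5932,-.1729),.0545,.076,.1)).items():
    A=W.reshape(-1,3);d=A[:,:2]-c;th=np.radians(yaw)
    lx=d@[np.cos(th),np.sin(th)];ly=d@[-np.sin(th),np.cos(th)]
    m=(A[:,2]>.0245)&(A[:,2]<.036)&(abs(lx)<hx+.01)&(abs(ly)<hy+.01)
    for ax,(u,v,hu,hv) in dict(x=(lx,ly,hx,hy),y=(ly,lx,hy,hx)).items():
        for sg in(1,-1):
            q=m&(abs(u*sg-hu+.002)<.006)&(abs(v)<hv-.008)
            kk=np.polyfit(v[q],u[q],1);print(nm,ax,sg,'wallcentre off mm',round((kk[1]-sg*(hu-.002))*1000,2),'slope deg',round(np.degrees(kk[0]),2),q.sum())
E
python3 meas2.py
```

```text
0.015 1192 [ 0.5337 -0.0521  0.0152] [0.6684 0.1466 0.03  ]
0.03 623 [ 0.5498 -0.0462  0.03  ] [0.6546 0.1336 0.054 ]
0.054 1384 [ 0.5247 -0.0466  0.054 ] [0.6611 0.1402 0.0728]
lid ((591.0178833007812, 43.625648498535156), (133.22496032714844, 186.86080932617188), 3.0262632369995117)
L yaw 7.373386042339667 y at .585 0.13372313732361157 0.0026108835181450074
R yaw 1.9457159565942366 y at .585 -0.04916931650205521 0.0011501258347670065
[[-30, 552], [-26, 552], [-22, 552], [-18, 552], [-14, 552], [-10, 551], [-6, 551], [-2, 551], [2, 551], [6, 551], [10, 551], [14, 551], [18, 550], [22, 549], [26, 526], [30, 525], [34, 525], [38, 525], [42, 525], [46, 525], [50, 525], [54, 525], [58, 547], [62, 547], [66, 547], [70, 547], [74, 547], [78, 547], [82, 547], [86, 545], [90, 545], [94, 544], [98, 544], [102, 544], [106, 544], [110, 544], [114, 544], [118, 544]]
track x 1 wallcentre off mm -0.58 slope deg 0.32 77
track x -1 wallcentre off mm -0.13 slope deg -0.06 74
track y 1 wallcentre off mm -1.04 slope deg -0.01 95
track y -1 wallcentre off mm -0.6 slope deg -0.24 92
bridge x 1 wallcentre off mm -0.43 slope deg 0.51 94
bridge x -1 wallcentre off mm -0.07 slope deg 0.45 91
bridge y 1 wallcentre off mm -0.21 slope deg 0.05 63
bridge y -1 wallcentre off mm 0.46 slope deg -0.42 57
```

```bash
cat > go.py <<'E'
# usage: go.py x y z A  -> remaining shift in tool axes (after turning) and turn about tool z
import sys
from h import *
from scipy.spatial.transform import Rotation as R
s=manip.sense();x,y,z,A=map(float,sys.argv[1:5])
r=R.from_quat(s['tool_rot']).as_matrix();a0=np.degrees(np.arctan2(r[1,0],r[0,0]))
a=np.radians(A);d=np.array([x,y,z])-s['tcp_pos']
print('t',s['t'].__round__(2),'tcp',s['tcp_pos'].round(4),'A0',a0.round(2),'tilt',np.degrees(np.arccos(-r[2,2])).round(2),'gap',round(s['finger_gap'],3),'F',s['force'].round(1),'gf',round(s['gripper_force'],1))
print('turn z',round(a0-A,2),'shift(after turn)',np.round([d[0]*np.cos(a)+d[1]*np.sin(a),d[0]*np.sin(a)-d[1]*np.cos(a),-d[2]],4),'q6',s['q'][5].round(2))
E
python3 go.py 0.532 0.040 0.160 3.1
```

```text
t 0.1 tcp [ 0.2591 -0.568   0.217 ] A0 24.51 tilt 0.12 gap 1.001 F [-0.1  0.2  0.1] gf 0.0
turn z 21.41 shift(after turn) [ 0.3053 -0.5923  0.057 ] q6 -0.18
```

Request:
{"fn": "drive_tool", "kwargs": {"plan": [[0,0,0,0,0,7.1,0.2],[0,0,0,0,0,7.1,0.2],[0,0,0,0,0,7.2,0.2],[0.02,-0.04,0,0,0,0,0.2],[0.02,-0.04,0,0,0,0,0.2],[0.02,-0.04,0,0,0,0,0.2],[0.02,-0.04,0,0,0,0,0.2],[0.02,-0.04,0,0,0,0,0.2],[0.02,-0.04,0,0,0,0,0.2],[0.02,-0.04,0,0,0,0,0.2]]}}

```text
t: 1.1
tcp_pos: [0.3841, -0.2796, 0.2177]
tool_rot: [1.0, 0.027, -0.0, -0.0]
force: [0.3, 0.5, -0.4]
finger_gap: 0.598
gripper_force: 0.0
```

Request:
{"fn": "drive_tool", "kwargs": {"plan": [[0.02,-0.04,0,0,0,0,0.2],[0.02,-0.04,0,0,0,0,0.2],[0.02,-0.04,0,0,0,0,0.2],[0.02,-0.04,0,0,0,0,0.2],[0.02,-0.04,0,0,0,0,0.2],[0.02,-0.04,0,0,0,0,0.2],[0.02,-0.04,0,0,0,0,0.2]]}}

```text
t: 1.8
tcp_pos: [0.5087, 0.0076, 0.2177]
tool_rot: [1.0, 0.027, -0.0, -0.0]
force: [0.6, -0.4, 0.5]
finger_gap: 0.601
gripper_force: 0.0
```

```bash
cat >> h.py <<'E'
from scipy.spatial.transform import Rotation as Rn
def wcloud(save=None):
    st=manip.sense();s=snap('wrist',save)
    f=210/np.tan(np.radians(s['fov_y'])/2);z=s['z_map']
    v,u=np.mgrid[:420,:560];dx=u-s['cx'];dy=v-s['cy'];r=np.hypot(dx,dy)+1e-9
    t=np.tan(np.minimum(r/f,1.45))
    P=np.stack([dx/r*t*z,-dy/r*t*z,-z],-1)
    M=s['mount'];P=P@M[:3,:3].T+M[:3,3]
    W=P@Rn.from_quat(st['tool_rot']).as_matrix().T+st['tcp_pos'];W[(z==0)|(r/f>1.3)]=np.nan
    return s,W
E
python3 go.py 0.532 0.040 0.160 3.1
python3 - <<'E'
from h import *
s,W=wcloud('w1');np.savez('w1',W=W)
p=W.reshape(-1,3)
b=p[(abs(p[:,0]-.45)<.01)&(abs(p[:,1]-.0)<.02)];print('board',np.nanmedian(b[:,2]),len(b))
q=p[(p[:,0]>.515)&(p[:,0]<.545)&(p[:,1]>.0)&(p[:,1]<.09)&(p[:,2]>.05)&(p[:,2]<.08)]
print('pull',len(q),np.percentile(q,[1,50,99],axis=0).round(4),cv2.minAreaRect((q[:,:2]*1000).astype(np.float32)))
F=[]
for y in np.arange(-.03,.13,.008):
    l=p[(abs(p[:,1]-y)<.003)&(p[:,2]>.055)&(p[:,2]<.075)&(p[:,0]>.51)&(p[:,0]<.6)]
    if len(l):F.append((round(y*1000),round(l[:,0].min()*1000,1)))
print(F)
E
```

```text
t 1.8 tcp [0.5087 0.0076 0.2177] A0 3.12 tilt 0.03 gap 0.601 F [ 0.6 -0.4  0.5] gf 0.0
turn z 0.02 shift(after turn) [ 0.025  -0.0311  0.0577] q6 1.31
board 0.007082482762324996 516
pull 474 [[0.526  0.0242 0.0608]
 [0.534  0.0386 0.0653]
 [0.5448 0.0532 0.0677]] ((535.5598754882812, 39.01858139038086), (18.88980484008789, 29.363019943237305), 2.9361789226531982)
[(-30, np.float64(553.5)), (-22, np.float64(553.9)), (-14, np.float64(553.4)), (-6, np.float64(552.9)), (2, np.float64(552.4)), (10, np.float64(552.0)), (18, np.float64(551.6)), (26, np.float64(526.9)), (34, np.float64(526.3)), (42, np.float64(526.0)), (50, np.float64(525.8)), (58, np.float64(547.9)), (66, np.float64(547.7)), (74, np.float64(547.4)), (82, np.float64(547.1)), (90, np.float64(546.1)), (98, np.float64(545.9)), (106, np.float64(545.7)), (114, np.float64(545.6)), (122, np.float64(544.6))]
```

View pics/w1.png

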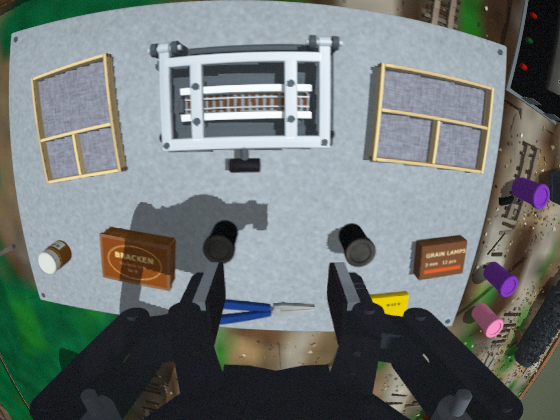

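Wrist view: the jig is at (245,95) with the span under its press bars. The pull is at (244,165), with its centre at (0.533, 0.039) and yaw 3.1°. I'll descend and pinch it.

Request:
{"fn": "drive_tool", "kwargs": {"plan": [[0.013,-0.015,0.02,0,0,0,0.2],[0.013,-0.015,0.03,0,0,0,0.2],[0,0,0.04,0,0,0,0.2],[0,0,0.03,0,0,0,0.2],[0,0,0.02,0,0,0,0.2],[0,0,0.0137,0,0,0,0.2],[0,0,0,0,0,0,-1],[0,0,0,0,0,0,-1],[0,0,0,0,0,0,-1],[0,0,0,0,0,0,-1]], "newtons": 30}}

```text
t: 2.85
tcp_pos: [0.5336, 0.037, 0.0652]
tool_rot: [1.0, 0.027, 0.001, 0.0]
force: [0.6, -0.3, 0.3]
finger_gap: 0.001
gripper_force: 0.0
```

```bash
python3 go.py 0.533 0.039 0.064 3.1;python3 - <<'E'
from h import *
s,W=wcloud()
t=snap('scene');a=cv2.resize(t['image'][190:290,190:330],(770,550),interpolation=cv2.INTER_CUBIC)
b=cv2.resize(s['image'],(400,300));a=cv2.resize(a,(400,300))
cv2.imwrite('pics/m1.png',np.hstack([a,b])[:,:,::-1])
E
```

```text
t 2.85 tcp [0.5336 0.037  0.0652] A0 3.11 tilt 0.12 gap 0.001 F [ 0.6 -0.3  0.3] gf 0.0
turn z 0.01 shift(after turn) [-0.0004 -0.0021  0.0012] q6 1.38
```

View pics/m1.png

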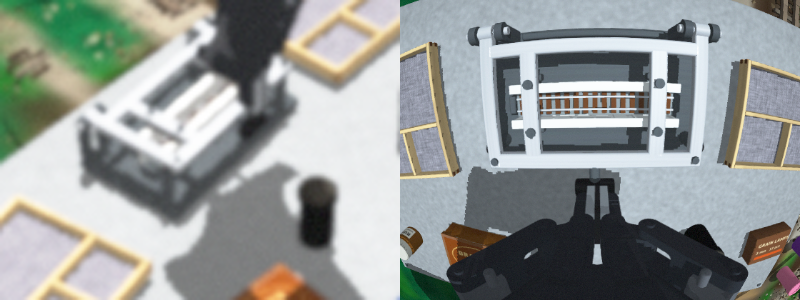

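```bash
python3 - <<'E'
from h import *
s,W=wcloud()
p=W[200:420,150:400].reshape(-1,3)
q=p[(abs(p[:,0]-.5336)<.03)&(abs(p[:,1]-.037)<.03)&(p[:,2]>.03)]
print(len(q))
for z in np.arange(.04,.16,.01):
    k=q[(q[:,2]>=z)&(q[:,2]<z+.01)]
    if len(k): print(round(z,3),len(k),np.percentile(k[:,:2],[1,50,99],axis=0).round(3).tolist())
img=s['image'][200:400,180:380];cv2.imwrite('pics/m2.png',cv2.resize(img,(600,600),interpolation=cv2.INTER_CUBIC)[:,:,::-1])
E
```

```text
26825
0.05 264 [[0.537, 0.008], [0.561, 0.036], [0.563, 0.066]]
0.06 3674 [[0.531, 0.008], [0.554, 0.039], [0.563, 0.066]]
0.08 383 [[0.539, 0.025], [0.544, 0.038], [0.545, 0.05]]
0.09 670 [[0.539, 0.024], [0.541, 0.038], [0.545, 0.051]]
0.1 778 [[0.539, 0.024], [0.544, 0.038], [0.545, 0.051]]
0.11 858 [[0.523, 0.021], [0.544, 0.037], [0.546, 0.053]]
0.12 2595 [[0.524, 0.008], [0.545, 0.036], [0.548, 0.066]]
0.13 3998 [[0.524, 0.007], [0.543, 0.035], [0.548, 0.067]]
0.14 1885 [[0.524, 0.007], [0.55, 0.034], [0.552, 0.067]]
0.15 3178 [[0.542, 0.016], [0.55, 0.038], [0.552, 0.059]]
```

View pics/m2.png

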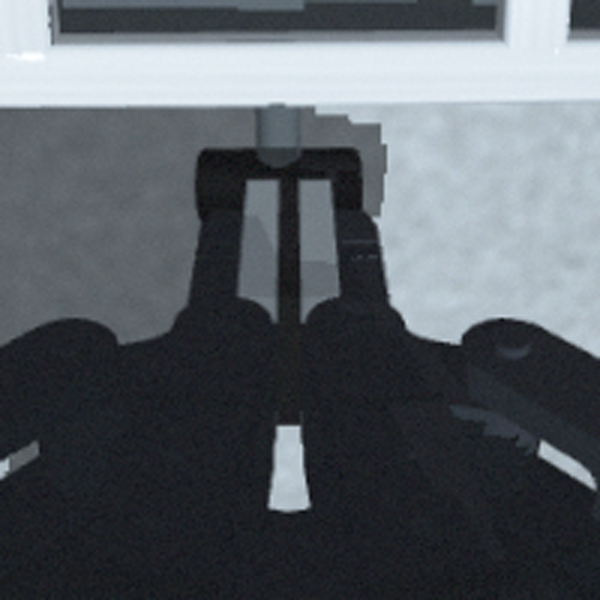

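Request:
{"fn": "drive_tool", "kwargs": {"plan": [[0,0,-0.04,0,0,0,-1],[0,0,-0.04,0,0,0,-1],[0,0,0,0,0,0,-1]]}}

```text
t: 3.3
tcp_pos: [0.5368, 0.0367, 0.1492]
tool_rot: [1.0, 0.027, 0.006, 0.001]
force: [1.6, 0.5, 0.8]
finger_gap: 0.001
gripper_force: 0.0
```

```bash
cat > tip.py <<'E'
from h import *
s,W=wcloud();S=snap('scene');C=cloud(S)
t=manip.sense()['tcp_pos'];print('tcp',t.round(4),'gap',manip.sense()['finger_gap'])
for n,w in(('wrist',W),('scene',C)):
    p=w.reshape(-1,3);p=p[(abs(p[:,0]-t[0])<.02)&(abs(p[:,1]-t[1])<.02)&(p[:,2]>t[2]-.04)]
    h,e=np.histogram(p[:,2]-t[2],bins=np.arange(-.04,.06,.005));print(n,dict(zip((e[:-1]*1000).round().astype(int).tolist(),h.tolist())))
E
python3 tip.py; python3 -c "
import numpy as np;W=np.load('w1.npz')['W'].reshape(-1,3)-[.5087,.0076,.2177]
p=W[(abs(W[:,0])<.02)&(abs(W[:,1])<.06)&(W[:,2]>-.04)];h,e=np.histogram(p[:,2],bins=np.arange(-.04,.06,.005));print(dict(zip((e[:-1]*1000).round().astype(int).tolist(),h.tolist())))"
```

```text
tcp [0.5335 0.037  0.1455] gap -0.00457867308261896
wrist {-40: 0, -35: 0, -30: 0, -25: 0, -20: 0, -15: 0, -10: 0, -5: 0, 0: 0, 5: 0, 10: 0, 15: 1, 20: 174, 25: 283, 30: 330, 35: 344, 40: 390, 45: 376, 50: 570}
scene {-40: 0, -35: 0, -30: 0, -25: 0, -20: 0, -15: 0, -10: 0, -5: 0, 0: 0, 5: 0, 10: 0, 15: 8, 20: 6, 25: 24, 30: 17, 35: 22, 40: 22, 45: 16, 50: 13}
{-40: 0, -35: 0, -30: 0, -25: 0, -20: 0, -15: 0, -10: 0, -5: 0, 0: 0, 5: 0, 10: 0, 15: 125, 20: 334, 25: 446, 30: 451, 35: 523, 40: 559, 45: 544, 50: 813}
```

Two cameras agree that the fingertips sit about 17 mm *behind* the reported TCP, not 14 mm ahead of it, which explains why the gripper closed on nothing. I'll use that measured offset. This descent is safe under either figure.

Request:
{"fn": "drive_tool", "kwargs": {"plan": [[0,-0.002,0,0,0,0,0.2],[0,0,0,0,0,0,0.2],[0,0,0,0,0,0,0.2],[0,0,0.04,0,0,0,0.2],[0,0,0.03,0,0,0,0.2],[0,0,0.02,0,0,0,0.2],[0,0,0.02,0,0,0,0.2],[0,0,0,0,0,0,0.2]]}}

```text
t: 4.2
tcp_pos: [0.5303, 0.0393, 0.0313]
tool_rot: [1.0, 0.027, -0.003, -0.001]
force: [-0.6, -0.3, 0.5]
finger_gap: 0.601
gripper_force: 0.0
```

Request:
{"fn": "drive_tool", "kwargs": {"plan": [[0,0,0,0,0,0,-1],[0,0,0,0,0,0,-1],[0,0,0,0,0,0,-1],[0,0,0,0,0,0,-1],[0,0,0,0,0,0,-1]], "newtons": 30}}

```text
t: 4.7
tcp_pos: [0.5331, 0.0389, 0.0348]
tool_rot: [1.0, 0.027, 0.001, 0.0]
force: [0.5, -2.2, -1.1]
finger_gap: 0.334
gripper_force: 30.6
```

```bash
python3 go.py 0.533 0.039 0.0355 3.1
```

```text
t 4.7 tcp [0.5331 0.0389 0.0348] A0 3.12 tilt 0.07 gap 0.334 F [ 0.5 -2.2 -1.1] gf 30.6
turn z 0.02 shift(after turn) [-0.0001 -0.0001 -0.0007] q6 1.38
```

Request:
{"fn": "drive_tool", "kwargs": {"plan": [[0.0006,0,-0.012,0,0,0,-1],[0.0018,0,-0.0119,0,0,0,-1],[0.003,0,-0.0116,0,0,0,-1],[0.0041,0,-0.0113,0,0,0,-1],[0.0052,0,-0.0108,0,0,0,-1],[0.0063,0,-0.0102,0,0,0,-1],[0.0073,0,-0.0096,0,0,0,-1],[0.0082,0,-0.0088,0,0,0,-1],[0.009,0,-0.0079,0,0,0,-1],[0.0098,0,-0.007,0,0,0,-1]]}}

```text
t: 5.7
tcp_pos: [0.5876, 0.0423, 0.1361]
tool_rot: [1.0, 0.027, -0.001, -0.0]
force: [2.1, -1.2, -7.7]
finger_gap: 0.337
gripper_force: 30.1
```

Request:
{"fn": "drive_tool", "kwargs": {"plan": [[0.0104,0,-0.006,0,0,0,-1],[0.0109,0,-0.0049,0,0,0,-1],[0.0114,0,-0.0038,0,0,0,-1],[0.0117,0,-0.0026,0,0,0,-1],[0.0119,0,-0.0015,0,0,0,-1],[0.012,0,-0.0003,0,0,0,-1],[0.012,0,0.0009,0,0,0,-1],[0.0118,0,0.0021,0,0,0,-1],[0,0,0,0,0,0,-1],[0,0,0,0,0,0,-1]]}}

```text
t: 6.7
tcp_pos: [0.68, 0.0481, 0.1532]
tool_rot: [1.0, 0.027, 0.001, -0.001]
force: [-0.7, 1.5, 5.8]
finger_gap: 0.339
gripper_force: 30.1
```

```bash
python3 go.py 0.533 0.039 0.0355 3.1; python3 - <<'E'
from h import *
S=snap('scene');C=cloud(S)
a=cv2.resize(S['image'][120:290,170:350],(420,400),interpolation=cv2.INTER_CUBIC);b=cv2.resize(snap('wrist')['image'],(380,400))
cv2.imwrite('pics/m3.png',np.hstack([a,b])[:,:,::-1])
E
```

```text
t 6.7 tcp [0.68   0.0481 0.1532] A0 3.13 tilt 0.11 gap 0.339 F [-0.7  1.5  5.8] gf 30.1
turn z 0.03 shift(after turn) [-0.1473  0.0011  0.1177] q6 1.42
```

View pics/m3.png

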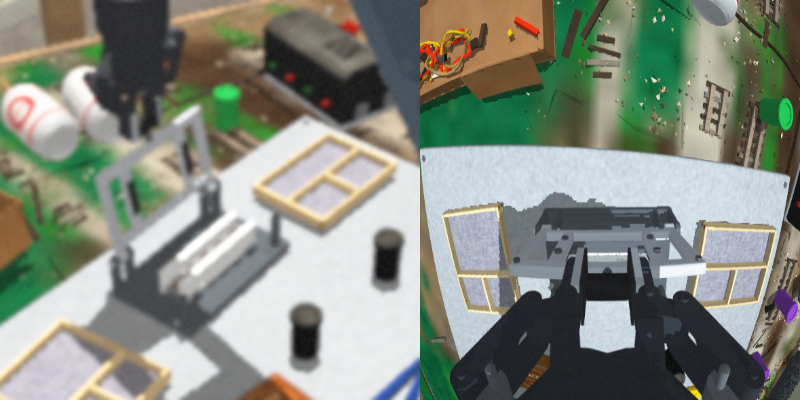

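The lid is held past vertical and the span is exposed in its nest. I'll let go, rise, and look.

Request:
{"fn": "drive_tool", "kwargs": {"plan": [[0,0,0,0,0,0,0.2],[0,0,0,0,0,0,0.2],[0,0,0,0,0,0,0.2],[0,0,-0.02,0,0,0,0.2],[0,0,-0.04,0,0,0,0.2],[-0.04,0,-0.02,0,0,0,0.2],[-0.05,0,0,0,0,0,0.2],[-0.05,0,0,0,0,0,0.2],[-0.04,0,0,0,0,0,0.2],[0,0,0,0,0,0,0.2]]}}

```text
t: 7.8
tcp_pos: [0.4923, 0.0381, 0.2305]
tool_rot: [1.0, 0.027, -0.005, -0.001]
force: [0.7, 0.3, -0.4]
finger_gap: 0.6
gripper_force: 0.0
```

```bash
cat > span.py <<'E'
from h import *
st=manip.sense();print(st['tcp_pos'].round(4))
s,W=wcloud('w2');T=snap('top');V=cloud(T)
for n,w in(('wrist',W),('top',V)):
    p=w.reshape(-1,3)
    q=p[(p[:,0]>.55)&(p[:,0]<.64)&(abs(p[:,1]-.043)<.08)&(p[:,2]>.044)&(p[:,2]<.06)]
    print(n,'span',len(q),np.median(q[:,2]).round(4),cv2.minAreaRect((q[:,:2]*1000).astype(np.float32)))
    l=p[(p[:,0]>.63)&(p[:,0]<.75)&(abs(p[:,1]-.043)<.1)&(p[:,2]>.09)&(p[:,2]<.2)]
    print(n,'lid',len(l), l.min(0).round(3),l.max(0).round(3)) if len(l) else None
E
python3 span.py
```

```text
[0.4923 0.0381 0.2305]
wrist span 1819 0.0513 ((585.1953125, 44.87608337402344), (53.728675842285156, 160.65867614746094), 4.607480049133301)
wrist lid 961 [ 0.654 -0.035  0.09 ] [0.676 0.129 0.117]
top span 2 0.049 ((601.9935913085938, 38.412513732910156), (166.47860717773438, 0.0), -116.67042541503906)
top lid 751 [ 0.653 -0.033  0.09 ] [0.7   0.131 0.183]
```

View pics/w2.png

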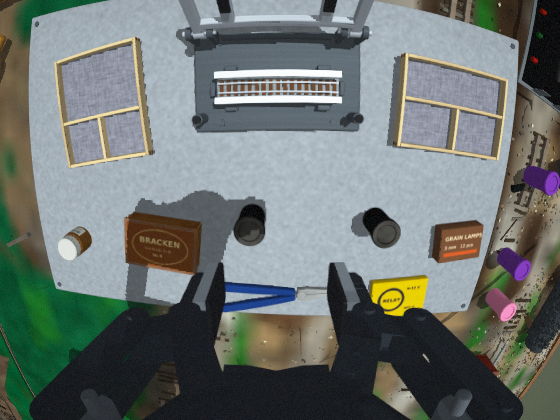

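The lid stays open, leaning back at the top of the picture. The span is at (278,88). Now I measure it by its white girders, along with the loose things for later.

```bash
python3 - <<'E'
from h import *
s,W=wcloud();im=s['image'].astype(int)
m=(im.min(2)>150)&(W[:,:,2]>.044)&(W[:,:,2]<.06)&(W[:,:,0]>.56)&(W[:,:,0]<.63)&(abs(W[:,:,1]-.043)<.08)
q=W[m];print('span',len(q),np.median(q[:,2]),cv2.minAreaRect((q[:,:2]*1000).astype(np.float32)))
p=W.reshape(-1,3)
for n,c,r,zl,zh in(('canL',(.439,.0645),.03,.056,.07),('canR',(.4425,-.0888),.03,.056,.07),('tin',(.4,.179),.07,.03,.043),('jar',(.391,.3125),.03,.047,.06)):
    k=p[(np.hypot(p[:,0]-c[0],p[:,1]-c[1])<r)&(p[:,2]>zl)&(p[:,2]<zh)]
    print(n,len(k),np.median(k[:,2]).round(4),cv2.minAreaRect((k[:,:2]*1000).astype(np.float32)))
E
python3 go.py .595 .0425 .13 93.1
```

```text
span 1685 0.05122528381427055 ((594.6845092773438, 42.339576721191406), (34.29999923706055, 130.03677368164062), 3.4282212257385254)
canL 737 0.0598 ((440.2682800292969, 65.1163330078125), (33.480064392089844, 34.57112503051758), 79.4454116821289)
canR 651 0.0599 ((444.3958435058594, -88.20214080810547), (33.34554672241211, 34.68598937988281), 23.033523559570312)
tin 3263 0.0355 ((401.4327087402344, 178.41583251953125), (97.38867950439453, 65.56060028076172), 84.23596954345703)
jar 343 0.0514 ((393.1025390625, 312.88421630859375), (32.98040008544922, 31.44327163696289), 88.66674041748047)
t 7.95 tcp [0.5012 0.037  0.2319] A0 3.09 tilt 0.13 gap 0.6 F [ 0.6 -0.5  0.2] gf 0.0
turn z -90.01 shift(after turn) [0.0004 0.0939 0.1019] q6 1.37
```

Request:
{"fn": "drive_tool", "kwargs": {"plan": [[0,0,0,0,0,-8.5,0.06],[0,0,0,0,0,-8.5,0.06],[0,0,0,0,0,-8.5,0.06],[0,0,0,0,0,-8.5,0.06],[0,0,0,0,0,-8.5,0.06],[0,0,0,0,0,-8.5,0.06],[0,0,0,0,0,-8.5,0.06],[0,0,0,0,0,-8.5,0.06],[0,0,0,0,0,-8.5,0.06],[0,0,0,0,0,-8.5,0.06]]}}

```text
t: 8.95
tcp_pos: [0.5024, 0.037, 0.2314]
tool_rot: [0.717, 0.698, 0.001, 0.001]
force: [0.7, -0.3, -0.2]
finger_gap: 0.528
gripper_force: 0.0
```

Request:
{"fn": "drive_tool", "kwargs": {"plan": [[0,0.03,0,0,0,-5.2,0.06],[0,0.035,0.04,0,0,0,0.06],[0,0.028,0.04,0,0,0,0.06],[0,0,0.02,0,0,0,0.06],[0,0,0,0,0,0,0.06]]}}

```text
t: 9.45
tcp_pos: [0.5906, 0.0399, 0.1295]
tool_rot: [0.686, 0.727, -0.002, -0.003]
force: [-1.1, -0.4, 0.0]
finger_gap: 0.531
gripper_force: 0.0
```

```bash
python3 go.py .5947 .0423 .011 93.2
```

```text
t 9.45 tcp [0.5906 0.0399 0.1295] A0 93.31 tilt 0.39 gap 0.531 F [-1.1 -0.4  0. ] gf 0.0
turn z 0.11 shift(after turn) [0.0022 0.0042 0.1185] q6 -0.18
```

Request:
{"fn": "drive_tool", "kwargs": {"plan": [[0,0,0,0,0,0,0.06],[0,0,0,0,0,0,0.06]]}}

```text
t: 9.65
tcp_pos: [0.5923, 0.0397, 0.1352]
tool_rot: [0.686, 0.727, 0.001, 0.001]
force: [-0.1, 0.6, 0.1]
finger_gap: 0.53
gripper_force: 0.0
```

```bash
python3 go.py .5947 .0423 .011 93.2
```

```text
t 9.65 tcp [0.5923 0.0397 0.1352] A0 93.31 tilt 0.17 gap 0.53 F [-0.1  0.6  0.1] gf 0.0
turn z 0.11 shift(after turn) [0.0024 0.0026 0.1242] q6 -0.18
```

Request:
{"fn": "drive_tool", "kwargs": {"plan": [[0.0024,0.0026,0.03,0,0,0,0.06],[0,0,0.04,0,0,0,0.06],[0,0,0.03,0,0,0,0.06],[0,0,0.015,0,0,0,0.06],[0,0,0.009,0,0,0,0.06],[0,0,0,0,0,0,0.06],[0,0,0,0,0,0,-1],[0,0,0,0,0,0,-1],[0,0,0,0,0,0,-1],[0,0,0,0,0,0,-1]], "newtons": 30}}

```text
t: 10.65
tcp_pos: [0.5946, 0.0423, 0.0113]
tool_rot: [0.686, 0.727, 0.001, 0.001]
force: [-0.8, -0.2, 5.5]
finger_gap: 0.394
gripper_force: 31.9
```

```bash
python3 go.py .5947 .0423 .011 93.2
```

```text
t 10.65 tcp [0.5946 0.0423 0.0113] A0 93.31 tilt 0.17 gap 0.394 F [-0.8 -0.2  5.5] gf 31.9
turn z 0.11 shift(after turn) [-0.      0.0001  0.0003] q6 -0.17
```

Width reads 33.5 mm, as it should. The tips now reach below the tray's rim level, so they would hit the bay walls on placing. I'll regrip 10 mm higher before lifting.

Request:
{"fn": "drive_tool", "kwargs": {"plan": [[0,0,0,0,0,0,0.06],[0,0,0,0,0,0,0.06],[0,0,-0.01,0,0,0,0.06],[0,0,0,0,0,0,0.06],[0,0,0,0,0,0,-1],[0,0,0,0,0,0,-1],[0,0,0,0,0,0,-1],[0,0,-0.01,0,0,0,-1],[0,0,-0.02,0,0,0,-1],[0,0,-0.03,0,0,0,-1]], "newtons": 35}}

```text
t: 11.65
tcp_pos: [0.5915, 0.0426, 0.0788]
tool_rot: [0.686, 0.727, -0.002, -0.002]
force: [1.4, -0.0, -0.6]
finger_gap: 0.385
gripper_force: 35.9
```

Request:
{"fn": "drive_tool", "kwargs": {"plan": [[0,0,-0.03,0,0,0,-1],[0,0,-0.02,0,0,0,-1],[0,0,0,0,0,0,-1],[0,0,0,0,0,3.6,-1]]}}

```text
t: 12.05
tcp_pos: [0.5931, 0.0424, 0.1298]
tool_rot: [0.709, 0.705, 0.0, 0.0]
force: [0.3, -0.4, -2.0]
finger_gap: 0.388
gripper_force: 36.0
```

```bash
python3 go.py .6205 -.1729 .0185 89.7
```

```text
t 12.05 tcp [0.5931 0.0424 0.1298] A0 89.62 tilt 0.01 gap 0.388 F [ 0.3 -0.4 -2. ] gf 36.0
turn z -0.08 shift(after turn) [-0.2152  0.0285  0.1113] q6 -0.11
```

Request:
{"fn": "drive_tool", "kwargs": {"plan": [[-0.045,0,0,0,0,0,-1],[-0.045,0,0,0,0,0,-1],[-0.045,0,0,0,0,0,-1],[-0.045,0.014,0,0,0,0,-1],[-0.035,0.0145,0.03,0,0,0,-1],[0,0,0.03,0,0,0,-1],[0,0,0,0,0,0,-1],[0,0,0,0,0,0,-1],[0,0,0,0,0,0,-1]]}}

```text
t: 12.95
tcp_pos: [0.6211, -0.1719, 0.0705]
tool_rot: [0.708, 0.706, 0.0, 0.0]
force: [0.1, -0.2, -0.6]
finger_gap: 0.387
gripper_force: 35.9
```

```bash
python3 go.py .6205 -.1729 .0185 89.7; python3 - <<'E'
from h import *
s,W=wcloud('w3');im=s['image'].astype(int);t=manip.sense()['tcp_pos']
m=(im.min(2)>140)&(abs(W[:,:,2]-t[2]-.030)<.03)&(np.hypot(W[:,:,0]-t[0],W[:,:,1]-t[1])<.08)
q=W[m];print(len(q),q.min(0)-t,q.max(0)-t,cv2.minAreaRect((q[:,:2]*1000).astype(np.float32)))
E
```

```text
t 12.95 tcp [ 0.6211 -0.1719  0.0705] A0 89.78 tilt 0.03 gap 0.387 F [ 0.1 -0.2 -0.6] gf 35.9
turn z 0.08 shift(after turn) [-0.001  -0.0006  0.052 ] q6 -0.44
8265 [-0.04632235 -0.06427136  0.00097179] [0.03011114 0.06535791 0.0597338 ] ((616.197265625, -171.936767578125), (73.57498931884766, 131.5854034423828), 13.698659896850586)
```

View pics/w3.png

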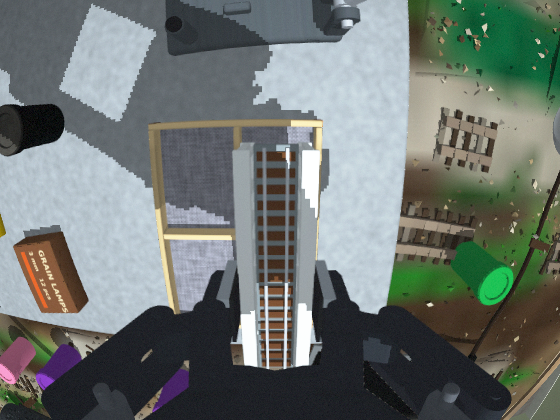

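The span is held level and aligned over the long bay at (277,190). I'll lower it.

Request:
{"fn": "drive_tool", "kwargs": {"plan": [[-0.001,0,0.02,0,0,0,-1],[0,0,0.02,0,0,0,-1],[0,0,0.007,0,0,0,-1],[0,0,0.004,0,0,0,-1],[0,0,0.001,0,0,0,-1],[0,0,0,0,0,0,-1],[0,0,0,0,0,0,-1]]}}

```text
t: 13.7
tcp_pos: [0.6215, -0.174, 0.0187]
tool_rot: [0.709, 0.705, 0.0, 0.001]
force: [-0.4, 0.4, -1.1]
finger_gap: 0.391
gripper_force: 35.9
```

```bash
python3 go.py .6205 -.1729 .0173 89.7; python3 - <<'E'
from h import *
S=snap('scene');cv2.imwrite('pics/m4.png',cv2.resize(S['image'][160:230,250:360],(770,490),interpolation=cv2.INTER_CUBIC)[:,:,::-1])
E
```

```text
t 13.7 tcp [ 0.6215 -0.174   0.0187] A0 89.72 tilt 0.1 gap 0.391 F [-0.4  0.4 -1.1] gf 35.9
turn z 0.02 shift(after turn) [ 0.0011 -0.001   0.0014] q6 -0.44
```

Request:
{"fn": "drive_tool", "kwargs": {"plan": [[0.001,-0.001,0.001,0,0,0,-1],[0,0,0,0,0,0,-1],[0,0,0,0,0,0,0.06],[0,0,0,0,0,0,0.06],[0,0,0,0,0,0,0.06],[0,0,-0.03,0,0,0,0.06],[0,0,-0.05,0,0,0,0.06],[0,0,-0.05,0,0,0,0.06],[0,0,-0.05,0,0,0,0.06],[0,0,0,0,0,0,0.06]]}}

```text
t: 14.75
tcp_pos: [0.6249, -0.1749, 0.2056]
tool_rot: [0.709, 0.705, 0.003, 0.008]
force: [0.6, 0.3, -0.2]
finger_gap: 0.533
gripper_force: 0.0
```

```bash
cat > chk.py <<'E'
from h import *
T=snap('top');V=cloud(T);im=T['image'].astype(int)
c=np.array([.593,-.1728])
for n,x,y,lo in(('long',.0275,0,.035),('cellL',-.025,.037,.035),('cellR',-.025,-.037,.035)):
    p=c+[x,y];hx,hy=(.035,.085) if n=='long' else (.03,.036)
    m=(abs(V[:,:,0]-p[0])<hx)&(abs(V[:,:,1]-p[1])<hy)&(V[:,:,2]>lo)
    q=V[m]
    if len(q)>10: print(n,len(q),np.percentile(q[:,2],90).round(4),cv2.minAreaRect((q[:,:2]*1000).astype(np.float32)),'goal',p)
E
python3 chk.py; python3 go.py .4437 -.0885 .03 20
```

```text
long 3969 0.5618 ((620.4781494140625, -165.75985717773438), (139.6972198486328, 69.93463134765625), 89.93009948730469) goal [ 0.6205 -0.1728]
cellL 939 0.5809 ((568.4158935546875, -135.81863403320312), (59.179073333740234, 71.92221069335938), 0.13599763810634613) goal [ 0.568  -0.1358]
cellR 1256 0.5783 ((568.0581665039062, -200.4650421142578), (59.85633087158203, 53.23516845703125), 0.0014674058184027672) goal [ 0.568  -0.2098]
t 14.8 tcp [ 0.6226 -0.174   0.2019] A0 89.72 tilt 0.6 gap 0.53 F [-0.4 -0.1 -0.1] gf 0.0
turn z 69.72 shift(after turn) [-0.1389 -0.1415  0.1719] q6 -0.44
```

Request:
{"fn": "drive_tool", "kwargs": {"plan": [[0,0,0,0,0,8.5,0.2],[0,0,0,0,0,8.5,0.2],[0,0,0,0,0,8.5,0.2],[0,0,0,0,0,8.5,0.2],[0,0,0,0,0,8.5,0.2],[0,0,0,0,0,8.5,0.2],[0,0,0,0,0,8.5,0.2],[0,0,0,0,0,8.5,0.2],[0,0,0,0,0,8.5,0.2],[0,0,0,0,0,8.5,0.2]]}}

```text
t: 15.8
tcp_pos: [0.6187, -0.1723, 0.1948]
tool_rot: [0.999, 0.038, -0.002, -0.001]
force: [0.7, 0.5, 0.2]
finger_gap: 0.597
gripper_force: 0.0
```

Request:
{"fn": "drive_tool", "kwargs": {"plan": [[-0.045,-0.021,0,0,0,4.7,0.2],[-0.045,-0.021,0,0,0,0,0.2],[-0.045,-0.021,0,0,0,0,0.2],[-0.044,-0.022,0,0,0,0,0.2],[0,0,0.04,0,0,0,0.2],[0,0,0.03,0,0,0,0.2],[0,0,0,0,0,0,0.2],[0,0,0,0,0,0,0.2]]}}

```text
t: 16.6
tcp_pos: [0.4387, -0.0913, 0.1262]
tool_rot: [1.0, 0.0, -0.001, -0.001]
force: [-0.3, -0.8, 1.1]
finger_gap: 0.602
gripper_force: 0.0
```

```bash
python3 go.py .4438 -.0885 .011 0; python3 chk.py; python3 - <<'E'
from h import *
s,W=wcloud();p=W.reshape(-1,3)
k=p[(np.hypot(p[:,0]-.4438,p[:,1]+.0885)<.03)&(p[:,2]>.052)&(p[:,2]<.07)]
if len(k): print('canR',len(k),cv2.minAreaRect((k[:,:2]*1000).astype(np.float32)))
E
```

```text
t 16.6 tcp [ 0.4387 -0.0913  0.1262] A0 0.0 tilt 0.16 gap 0.602 F [-0.3 -0.8  1.1] gf 0.0
turn z 0.0 shift(after turn) [ 0.0051 -0.0028  0.1152] q6 1.12
long 324 0.0506 ((623.1448364257812, -172.0712890625), (129.657958984375, 44.53028106689453), 89.56918334960938) goal [ 0.6205 -0.1728]
canR 1798 ((444.3319396972656, -88.40691375732422), (34.92146682739258, 34.23564910888672), 1.4528820514678955)
```

Request:
{"fn": "drive_tool", "kwargs": {"plan": [[0.0054,-0.0028,0.03,0,0,0,0.2],[0,0,0.04,0,0,0,0.2],[0,0,0.03,0,0,0,0.2],[0,0,0.015,0,0,0,0.2],[0,0,0,0,0,0,0.2],[0,0,0,0,0,0,-1],[0,0,0,0,0,0,-1],[0,0,0,0,0,0,-1],[0,0,0,0,0,0,-1]], "newtons": 30}}

```text
t: 17.6
tcp_pos: [0.4454, -0.089, 0.0128]
tool_rot: [1.0, 0.0, 0.001, 0.0]
force: [0.7, -0.1, 3.5]
finger_gap: 0.389
gripper_force: 30.0
```

```bash
python3 go.py .568 -.136 .08 -0.3
```

```text
t 17.6 tcp [ 0.4454 -0.089   0.0128] A0 0.02 tilt 0.13 gap 0.389 F [ 0.7 -0.1  3.5] gf 30.0
turn z 0.32 shift(after turn) [ 0.1229  0.0463 -0.0672] q6 1.13
```

Request:
{"fn": "drive_tool", "kwargs": {"plan": [[0,0,-0.015,0,0,0,-1],[0,0,-0.025,0,0,0,-1],[0,0,-0.027,0,0,0,-1],[0.03,0.011,0,0,0,0,-1],[0.04,0.015,0,0,0,0,-1],[0.035,0.013,0,0,0,0,-1],[0.018,0.0073,0,0,0,0,-1],[0,0,0,0,0,0,-1],[0,0,0,0,0,0,-1]]}}

```text
t: 18.5
tcp_pos: [0.5664, -0.1344, 0.0786]
tool_rot: [1.0, 0.0, -0.001, -0.0]
force: [-0.6, 0.9, 0.1]
finger_gap: 0.389
gripper_force: 30.0
```

```bash
python3 go.py .568 -.136 .0228 -0.3
```

```text
t 18.5 tcp [ 0.5664 -0.1344  0.0786] A0 0.01 tilt 0.13 gap 0.389 F [-0.6  0.9  0.1] gf 30.0
turn z 0.31 shift(after turn) [0.0016 0.0016 0.0558] q6 1.15
```

Request:
{"fn": "drive_tool", "kwargs": {"plan": [[0.001,0.0016,0.02,0,0,0,-1],[0,0,0.02,0,0,0,-1],[0,0,0.01,0,0,0,-1],[0,0,0.005,0,0,0,-1],[0,0,0.001,0,0,0,-1],[0,0,0,0,0,0,-1],[0,0,0,0,0,0,0.15],[0,0,0,0,0,0,0.15],[0,0,0,0,0,0,0.15]]}}

```text
t: 19.4
tcp_pos: [0.5689, -0.1368, 0.0231]
tool_rot: [1.0, 0.0, 0.0, 0.0]
force: [0.3, 0.6, -0.9]
finger_gap: 0.574
gripper_force: 0.0
```

Request:
{"fn": "drive_tool", "kwargs": {"plan": [[0,0,-0.02,0,0,0,0.15],[0,0,-0.04,0,0,0,0.15],[0,0,-0.05,0,0,0,0.15],[0,0,-0.02,0,0,0,0.15],[0,0,0,0,0,0,0.15]]}}

```text
t: 19.9
tcp_pos: [0.5713, -0.1377, 0.1569]
tool_rot: [1.0, 0.0, 0.004, 0.002]
force: [0.2, 0.3, 0.2]
finger_gap: 0.577
gripper_force: 0.0
```

```bash
python3 go.py .393 .3128 .13 0; python3 - <<'E'
from h import *
s,W=wcloud('w4')
p=W.reshape(-1,3)
k=p[(np.hypot(p[:,0]-.568,p[:,1]+.136)<.03)&(p[:,2]>.060)&(p[:,2]<.082)]
if len(k): print('can',len(k),np.median(k[:,2]),cv2.minAreaRect((k[:,:2]*1000).astype(np.float32)))
E
```

```text
t 19.9 tcp [ 0.5713 -0.1377  0.1569] A0 0.02 tilt 0.51 gap 0.577 F [0.2 0.3 0.2] gf 0.0
turn z 0.02 shift(after turn) [-0.1783 -0.4505  0.0269] q6 1.14
can 1504 0.06985073418205356 ((567.574951171875, -135.84080505371094), (34.096126556396484, 34.54160690307617), 2.535743474960327)
```

View pics/w4.png

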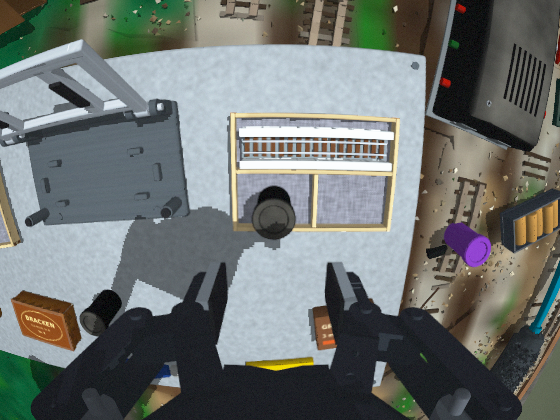

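The bridge tray now holds the span right way up at (315,147) and one canister upright in a cell at (273,213). The paint jar is next.

Request:
{"fn": "drive_tool", "kwargs": {"plan": [[-0.0178,-0.045,0,0,0,0,0.15],[-0.0178,-0.045,0,0,0,0,0.15],[-0.0178,-0.045,0,0,0,0,0.15],[-0.0178,-0.045,0,0,0,0,0.15],[-0.0178,-0.045,0,0,0,0,0.15],[-0.0178,-0.045,0,0,0,0,0.15],[-0.0178,-0.045,0,0,0,0,0.15],[-0.0178,-0.045,0,0,0,0,0.15],[-0.0178,-0.045,0,0,0,0,0.15],[-0.0178,-0.045,0,0,0,0,0.15]]}}

```text
t: 20.95
tcp_pos: [0.3884, 0.3144, 0.1511]
tool_rot: [1.0, 0.0, -0.002, 0.001]
force: [1.4, -0.8, -0.9]
finger_gap: 0.575
gripper_force: 0.0
```

Request:
{"fn": "drive_tool", "kwargs": {"plan": [[0,0,0.02,0,0,0,0.15],[0,0,0,0,0,0,0.15],[0,0,0,0,0,0,0.15]]}}

```text
t: 21.25
tcp_pos: [0.3895, 0.3126, 0.1315]
tool_rot: [1.0, 0.0, -0.002, 0.001]
force: [0.3, 0.4, 0.1]
finger_gap: 0.574
gripper_force: 0.0
```

```bash
python3 go.py .393 .3128 .006 0; python3 - <<'E'
from h import *
s,W=wcloud();p=W.reshape(-1,3)
k=p[(np.hypot(p[:,0]-.393,p[:,1]-.3128)<.03)&(p[:,2]>.046)&(p[:,2]<.06)]
if len(k): print('jar',len(k),np.median(k[:,2]),cv2.minAreaRect((k[:,:2]*1000).astype(np.float32)))
E
```

```text
t 21.25 tcp [0.3895 0.3126 0.1315] A0 0.01 tilt 0.23 gap 0.574 F [0.3 0.4 0.1] gf 0.0
turn z 0.01 shift(after turn) [ 0.0035 -0.0002  0.1255] q6 2.02
jar 1438 0.05154760551007898 ((392.5779113769531, 313.8440856933594), (32.362632751464844, 33.07250213623047), 89.38449096679688)
```

Request:
{"fn": "drive_tool", "kwargs": {"plan": [[0.003,-0.001,0.03,0,0,0,0.15],[0,0,0.04,0,0,0,0.15],[0,0,0.035,0,0,0,0.15],[0,0,0.02,0,0,0,0.15],[0,0,0,0,0,0,0.15],[0,0,0,0,0,0,-1],[0,0,0,0,0,0,-1],[0,0,0,0,0,0,-1],[0,0,0,0,0,0,-1]], "newtons": 30}}

```text
t: 22.2
tcp_pos: [0.3943, 0.3147, 0.0089]
tool_rot: [1.0, 0.0, 0.001, -0.0]
force: [-0.3, 0.4, 0.1]
finger_gap: 0.391
gripper_force: 29.9
```

```bash
python3 go.py .568 -.210 .12 -0.3
```

```text
t 22.2 tcp [0.3943 0.3147 0.0089] A0 0.01 tilt 0.13 gap 0.391 F [-0.3  0.4  0.1] gf 29.9
turn z 0.31 shift(after turn) [ 0.1764  0.5237 -0.1111] q6 2.02
```

Request:
{"fn": "drive_tool", "kwargs": {"plan": [[0,0,-0.02,0,0,0,-1],[0,0,-0.04,0,0,0,-1],[0,0,-0.05,0,0,0,-1],[0.015,0.045,0,0,0,0,-1],[0.015,0.045,0,0,0,0,-1],[0.015,0.045,0,0,0,0,-1],[0.015,0.045,0,0,0,0,-1],[0.015,0.045,0,0,0,0,-1],[0.015,0.045,0,0,0,0,-1],[0.015,0.045,0,0,0,0,-1]]}}

```text
t: 23.2
tcp_pos: [0.499, -0.0025, 0.1184]
tool_rot: [1.0, 0.0, 0.001, 0.0]
force: [1.8, 1.2, -0.5]
finger_gap: 0.395
gripper_force: 30.1
```

Request:
{"fn": "drive_tool", "kwargs": {"plan": [[0.015,0.045,0,0,0,0,-1],[0.015,0.045,0,0,0,0,-1],[0.015,0.045,0,0,0,0,-1],[0.0134,0.0407,0,0,0,0,-1],[0.013,0.033,0,0,0,0,-1],[0,0,0.03,0,0,0,-1],[0,0,0,0,0,0,-1],[0,0,0,0,0,0,-1]]}}

```text
t: 24.0
tcp_pos: [0.5688, -0.2082, 0.0875]
tool_rot: [1.0, 0.0, -0.001, -0.001]
force: [-0.4, 0.5, 0.5]
finger_gap: 0.392
gripper_force: 30.2
```

```bash
python3 go.py .568 -.210 .0189 -0.3
```

```text
t 24.0 tcp [ 0.5688 -0.2082  0.0875] A0 0.03 tilt 0.18 gap 0.392 F [-0.4  0.5  0.5] gf 30.2
turn z 0.33 shift(after turn) [-0.0008  0.0018  0.0686] q6 1.03
```

Request:
{"fn": "drive_tool", "kwargs": {"plan": [[-0.0015,0.0018,0.03,0,0,0,-1],[0,0,0.02,0,0,0,-1],[0,0,0.01,0,0,0,-1],[0,0,0.006,0,0,0,-1],[0,0,0.002,0,0,0,-1],[0,0,0,0,0,0,-1],[0,0,0,0,0,0,-1],[0,0,0,0,0,0,0.15],[0,0,0,0,0,0,0.15],[0,0,0,0,0,0,0.15]]}}

```text
t: 25.0
tcp_pos: [0.5688, -0.2113, 0.0202]
tool_rot: [1.0, 0.0, 0.0, 0.0]
force: [0.8, 1.1, -0.4]
finger_gap: 0.573
gripper_force: 0.0
```

Request:
{"fn": "drive_tool", "kwargs": {"plan": [[0,0,-0.02,0,0,0,0.15],[0,0,-0.04,0,0,0,0.15],[0,0,-0.05,0,0,0,0.15],[0,0,-0.05,0,0,0,0.15],[0,0,0,0,0,0,0.15],[0,0,0,0,0,0,0.15]]}}

```text
t: 25.6
tcp_pos: [0.5692, -0.2115, 0.1815]
tool_rot: [1.0, 0.0, 0.002, 0.001]
force: [0.1, 0.0, -0.2]
finger_gap: 0.58
gripper_force: 0.0
```

```bash
python3 go.py .4014 .1785 .13 84.4; python3 - <<'E'
from h import *
s,W=wcloud('w5');p=W.reshape(-1,3)
k=p[(np.hypot(p[:,0]-.568,p[:,1]+.21)<.03)&(p[:,2]>.056)&(p[:,2]<.07)]
print('jar',len(k),np.median(k[:,2]),cv2.minAreaRect((k[:,:2]*1000).astype(np.float32)))
k=p[(np.hypot(p[:,0]-.568,p[:,1]+.136)<.03)&(p[:,2]>.065)&(p[:,2]<.08)]
print('can',len(k),np.median(k[:,2]),cv2.minAreaRect((k[:,:2]*1000).astype(np.float32)))
E
```

```text
t 25.6 tcp [ 0.5692 -0.2115  0.1815] A0 0.01 tilt 0.21 gap 0.58 F [ 0.1  0.  -0.2] gf 0.0
turn z -84.39 shift(after turn) [ 0.3717 -0.2051  0.0515] q6 1.03
jar 1070 0.061521072813636286 ((567.45556640625, -210.88424682617188), (32.69575881958008, 32.131229400634766), 0.8660181760787964)
can 1145 0.06998716329375224 ((566.9904174804688, -136.12063598632812), (33.670379638671875, 34.93581771850586), 54.04492950439453)
```

Request:
{"fn": "drive_tool", "kwargs": {"plan": [[-0.0168,-0.039,0,0,0,0,1],[-0.0168,-0.039,0,0,0,0,1],[-0.0168,-0.039,0,0,0,0,1],[-0.0168,-0.039,0,0,0,0,1],[-0.0168,-0.039,0,0,0,0,1],[-0.0168,-0.039,0,0,0,0,1],[-0.0168,-0.039,0,0,0,0,1],[-0.0168,-0.039,0,0,0,0,1],[-0.0168,-0.039,0,0,0,0,1],[-0.0168,-0.039,0,0,0,0,1]]}}

```text
t: 26.65
tcp_pos: [0.398, 0.1799, 0.178]
tool_rot: [1.0, -0.0, -0.002, 0.0]
force: [0.9, -0.6, -0.1]
finger_gap: 0.994
gripper_force: 0.0
```

Request:
{"fn": "drive_tool", "kwargs": {"plan": [[0,0,0,0,0,-8.44,1],[0,0,0,0,0,-8.44,1],[0,0,0,0,0,-8.44,1],[0,0,0,0,0,-8.44,1],[0,0,0,0,0,-8.44,1],[0,0,0,0,0,-8.44,1],[0,0,0,0,0,-8.44,1],[0,0,0,0,0,-8.44,1],[0,0,0,0,0,-8.44,1],[0,0,0,0,0,-8.44,1]]}}

```text
t: 27.65
tcp_pos: [0.3988, 0.1785, 0.1779]
tool_rot: [0.739, 0.674, -0.002, -0.001]
force: [-0.3, -0.8, 0.3]
finger_gap: 1.0
gripper_force: 0.0
```

```bash
python3 go.py .4014 .1785 .13 84.4; python3 - <<'E'
from h import *
s,W=wcloud();st=manip.sense();t=st['tcp_pos']
L=(W-t)@Rn.from_quat(st['tool_rot']).as_matrix()   # tool coords
p=L.reshape(-1,3);f=p[(abs(p[:,0])<.02)&(abs(p[:,1])<.075)&(p[:,2]<.02)]
h,e=np.histogram(f[:,2],bins=np.arange(-.08,.02,.005));print(dict(zip((e[:-1]*1000).round().astype(int).tolist(),h.tolist())))
for sg in(1,-1):
    g=f[f[:,1]*sg>0];g=g[g[:,2]>-.06];print('finger',sg,np.percentile(g,[0.5,50,99.5],axis=0).round(4).tolist())
q=W.reshape(-1,3);k=q[(np.hypot(q[:,0]-.4014,q[:,1]-.1785)<.07)&(q[:,2]>.03)&(q[:,2]<.043)]
print('tin',len(k),np.median(k[:,2]),cv2.minAreaRect((k[:,:2]*1000).astype(np.float32)))
E
```

```text
t 27.65 tcp [0.3988 0.1785 0.1779] A0 84.75 tilt 0.3 gap 1.0 F [-0.3 -0.8  0.3] gf 0.0
turn z 0.35 shift(after turn) [0.0002 0.0026 0.0479] q6 0.26
{-80: 3229, -75: 1296, -70: 416, -65: 738, -60: 705, -55: 734, -50: 681, -45: 629, -40: 563, -35: 459, -30: 205, -25: 1, -20: 0, -15: 0, -10: 0, -5: 0, 0: 0, 5: 0, 10: 0}
finger 1 [[-0.0108, 0.0423, -0.0598], [0.0068, 0.0431, -0.046], [0.0117, 0.0563, -0.0262]]
finger -1 [[-0.0105, -0.0562, -0.0598], [0.0072, -0.0428, -0.046], [0.012, -0.042, -0.0263]]
tin 6591 0.035570135668985536 ((401.2221984863281, 179.67904663085938), (97.63414764404297, 64.67726135253906), 84.1864013671875)
```

Request:
{"fn": "drive_tool", "kwargs": {"plan": [[0.0007,0.0024,0.03,0,0,0.4,1],[0,0,0.04,0,0,0,1],[0,0,0.04,0,0,0,1],[0,0,0.03,0,0,0,1],[0,0,0.02,0,0,0,1],[0,0,0.013,0,0,0,1],[0,0,0,0,0,0,1],[0,0,0,0,0,0,1]]}}

```text
t: 28.5
tcp_pos: [0.4019, 0.1791, 0.006]
tool_rot: [0.744, 0.669, -0.001, -0.001]
force: [0.5, 0.9, -0.1]
finger_gap: 0.998
gripper_force: 0.0
```

Request:
{"fn": "drive_tool", "kwargs": {"plan": [[0,0,0,0,0,0,-1],[0,0,0,0,0,0,-1],[0,0,0,0,0,0,-1],[0,0,0,0,0,0,-1]], "newtons": 40}}

```text
t: 28.9
tcp_pos: [0.403, 0.1794, 0.0078]
tool_rot: [0.743, 0.669, 0.0, 0.0]
force: [-1.0, -0.5, 6.9]
finger_gap: 0.727
gripper_force: 43.0
```

```bash
python3 go.py .6016 .2611 .06 98.15
```

```text
t 28.9 tcp [0.403  0.1794 0.0078] A0 84.0 tilt 0.06 gap 0.727 F [-1.  -0.5  6.9] gf 43.0
turn z -14.15 shift(after turn) [ 0.0528  0.2082 -0.0522] q6 0.27
```

Request:
{"fn": "drive_tool", "kwargs": {"plan": [[0,0,-0.02,0,0,0,-1],[0,0,-0.03,0,0,0,-1],[0,0,-0.03,0,0,0,-1],[0,0,0,0,0,-7.08,-1],[0,0,0,0,0,-7.08,-1],[0.01,0.04,0,0,0,0,-1],[0.01,0.04,0,0,0,0,-1],[0.01,0.04,0,0,0,0,-1],[0.01,0.04,0,0,0,0,-1],[0.0128,0.048,0,0,0,0,-1]]}}

```text
t: 29.9
tcp_pos: [0.6013, 0.2614, 0.087]
tool_rot: [0.655, 0.756, -0.001, -0.0]
force: [0.2, -0.0, -1.5]
finger_gap: 0.724
gripper_force: 45.0
```

Request:
{"fn": "drive_tool", "kwargs": {"plan": [[0,0,0,0,0,0,-1],[0,0,0,0,0,0,-1],[0,0,0,0,0,0,-1]]}}

```text
t: 30.2
tcp_pos: [0.5993, 0.2607, 0.0863]
tool_rot: [0.655, 0.756, -0.001, -0.001]
force: [-0.4, -0.5, -0.5]
finger_gap: 0.723
gripper_force: 45.0
```

```bash
python3 go.py .6017 .2611 .0178 98.15; python3 - <<'E'
from h import *
s,W=wcloud('w6')
E
```

```text
t 30.2 tcp [0.5993 0.2607 0.0863] A0 98.17 tilt 0.18 gap 0.723 F [-0.4 -0.5 -0.5] gf 45.0
turn z 0.02 shift(after turn) [0.0001 0.0024 0.0685] q6 0.1
```

View pics/w6.png

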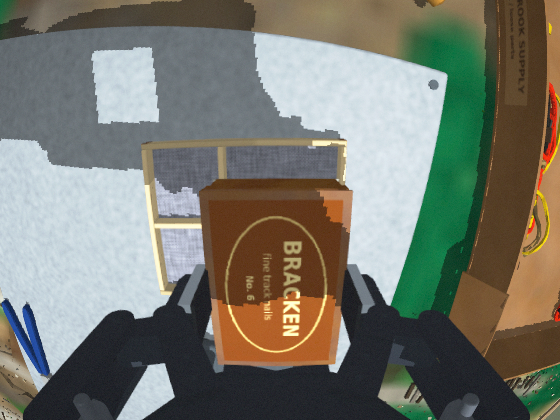

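The tin is held level and square to the track tray, over the broad bay. I'll lower it and let go.

Request:
{"fn": "drive_tool", "kwargs": {"plan": [[0,0.002,0.03,0,0,0,-1],[0,0,0.02,0,0,0,-1],[0,0,0.01,0,0,0,-1],[0,0,0.006,0,0,0,-1],[0,0,0.002,0,0,0,-1],[0,0,0,0,0,0,-1],[0,0,0,0,0,0,-1]]}}

```text
t: 30.95
tcp_pos: [0.604, 0.2616, 0.0197]
tool_rot: [0.655, 0.756, 0.001, 0.0]
force: [-0.1, -0.4, -0.8]
finger_gap: 0.727
gripper_force: 45.0
```

```bash
python3 go.py .6017 .2611 .0178 98.15
```

```text
t 30.95 tcp [0.604  0.2616 0.0197] A0 98.17 tilt 0.1 gap 0.727 F [-0.1 -0.4 -0.8] gf 45.0
turn z 0.02 shift(after turn) [-0.0002 -0.0023  0.0019] q6 0.1
```

Request:
{"fn": "drive_tool", "kwargs": {"plan": [[0,-0.002,0.001,0,0,0,-1],[0,0,0,0,0,0,-1],[0,0,0,0,0,0,-1],[0,0,0,0,0,0,1],[0,0,0,0,0,0,1],[0,0,0,0,0,0,1],[0,0,-0.02,0,0,0,1],[0,0,-0.04,0,0,0,1],[0,0,-0.05,0,0,0,1],[0,0,-0.03,0,0,0,1]]}}

```text
t: 31.95
tcp_pos: [0.603, 0.2616, 0.1616]
tool_rot: [0.655, 0.756, 0.002, 0.001]
force: [0.8, -0.4, 0.2]
finger_gap: 1.007
gripper_force: 0.0
```

```bash
python3 go.py .4402 .0651 .13 98.15; python3 - <<'E'
from h import *
s,W=wcloud();p=W.reshape(-1,3)
k=p[(np.hypot(p[:,0]-.6017,p[:,1]-.261)<.075)&(p[:,2]>.038)&(p[:,2]<.055)]
print('tin',len(k),np.percentile(k[:,2],[5,50,95]),cv2.minAreaRect((k[:,:2]*1000).astype(np.float32)))
E
```

```text
t 31.95 tcp [0.603  0.2616 0.1616] A0 98.17 tilt 0.29 gap 1.007 F [ 0.8 -0.4  0.2] gf 0.0
turn z 0.02 shift(after turn) [-0.1714 -0.189   0.0316] q6 0.1
tin 7769 [0.04437522 0.04558877 0.04671921] ((601.6174926757812, 260.8724060058594), (64.28583526611328, 98.05636596679688), 8.429036140441895)
```

The nail tin is in place: flat, centred, top at 46 mm. The last canister is next.

Request:
{"fn": "drive_tool", "kwargs": {"plan": [[-0.0343,-0.0378,0,0,0,0,0.2],[-0.0343,-0.0378,0,0,0,0,0.2],[-0.0343,-0.0378,0,0,0,0,0.2],[-0.0343,-0.0378,0,0,0,0,0.2],[-0.0343,-0.0378,0,0,0,0,0.2],[0,0,0,0,0,8.5,0.2],[0,0,0,0,0,8.5,0.2],[0,0,0,0,0,8.5,0.2],[0,0,0,0,0,8.5,0.2],[0,0,0,0,0,8.5,0.2]]}}

```text
t: 33.0
tcp_pos: [0.442, 0.0684, 0.1579]
tool_rot: [0.886, 0.464, 0.0, 0.0]
force: [-0.0, -0.5, -0.1]
finger_gap: 0.601
gripper_force: 0.0
```

Request:
{"fn": "drive_tool", "kwargs": {"plan": [[0,0,0,0,0,8.5,0.2],[0,0,0,0,0,8.5,0.2],[0,0,0,0,0,8.5,0.2],[0,0,0,0,0,8.5,0.2],[0,0,0,0,0,8.5,0.2],[0,0,0.03,0,0,5,0.2],[0,0,0,0,0,0,0.2],[0,0,0,0,0,0,0.2]]}}

```text
t: 33.8
tcp_pos: [0.4415, 0.0686, 0.1277]
tool_rot: [0.997, 0.072, -0.001, -0.0]
force: [0.6, 0.2, 0.1]
finger_gap: 0.6
gripper_force: 0.0
```

```bash
python3 go.py .4402 .0651 .011 8.15; python3 - <<'E'
from h import *
s,W=wcloud();p=W.reshape(-1,3)
k=p[(np.hypot(p[:,0]-.4402,p[:,1]-.0651)<.03)&(p[:,2]>.052)&(p[:,2]<.07)]
if len(k): print('canL',len(k),cv2.minAreaRect((k[:,:2]*1000).astype(np.float32)))
E
```

```text
t 33.8 tcp [0.4415 0.0686 0.1277] A0 8.28 tilt 0.1 gap 0.6 F [0.6 0.2 0.1] gf 0.0
turn z 0.13 shift(after turn) [-0.0018  0.0033  0.1167] q6 1.33
canL 1755 ((439.8115539550781, 65.24249267578125), (35.22603225708008, 33.94084548950195), 7.45685338973999)
```

Request:
{"fn": "drive_tool", "kwargs": {"plan": [[-0.002,0.0032,0.03,0,0,0,0.2],[0,0,0.04,0,0,0,0.2],[0,0,0.03,0,0,0,0.2],[0,0,0.015,0,0,0,0.2],[0,0,0,0,0,0,0.2],[0,0,0,0,0,0,-1],[0,0,0,0,0,0,-1],[0,0,0,0,0,0,-1],[0,0,0,0,0,0,-1]], "newtons": 30}}

```text
t: 34.75
tcp_pos: [0.4412, 0.0651, 0.0138]
tool_rot: [0.997, 0.071, 0.001, 0.0]
force: [0.2, 0.1, 4.5]
finger_gap: 0.394
gripper_force: 30.1
```

```bash
python3 go.py .5378 .2227 .09 8.15
```

```text
t 34.75 tcp [0.4412 0.0651 0.0138] A0 8.18 tilt 0.14 gap 0.394 F [0.2 0.1 4.5] gf 30.1
turn z 0.03 shift(after turn) [ 0.1179 -0.1423 -0.0762] q6 1.32
```

Request:
{"fn": "drive_tool", "kwargs": {"plan": [[0,0,-0.02,0,0,0,-1],[0,0,-0.026,0,0,0,-1],[0,0,-0.03,0,0,0,-1],[0.03,-0.036,0,0,0,0,-1],[0.03,-0.036,0,0,0,0,-1],[0.03,-0.036,0,0,0,0,-1],[0.0275,-0.034,0,0,0,0,-1],[0,0,0,0,0,0,-1],[0,0,0,0,0,0,-1]]}}

```text
t: 35.65
tcp_pos: [0.5361, 0.223, 0.0888]
tool_rot: [0.997, 0.072, -0.0, 0.0]
force: [-1.2, 0.4, -0.0]
finger_gap: 0.391
gripper_force: 30.0
```

```bash
python3 go.py .5378 .2227 .0238 8.15
```

```text
t 35.65 tcp [0.5361 0.223  0.0888] A0 8.3 tilt 0.03 gap 0.391 F [-1.2  0.4 -0. ] gf 30.0
turn z 0.15 shift(after turn) [0.0016 0.0006 0.065 ] q6 1.63
```

Request:
{"fn": "drive_tool", "kwargs": {"plan": [[0,0.0006,0.025,0,0,0,-1],[0,0,0.02,0,0,0,-1],[0,0,0.012,0,0,0,-1],[0,0,0.006,0,0,0,-1],[0,0,0.002,0,0,0,-1],[0,0,0,0,0,0,-1],[0,0,0,0,0,0,-1],[0,0,0,0,0,0,0.15],[0,0,0,0,0,0,0.15],[0,0,0,0,0,0,0.15]]}}

```text
t: 36.65
tcp_pos: [0.5368, 0.2219, 0.024]
tool_rot: [0.997, 0.071, 0.0, -0.0]
force: [-0.1, -0.7, 0.1]
finger_gap: 0.574
gripper_force: 0.0
```

Request:
{"fn": "drive_tool", "kwargs": {"plan": [[0,0,-0.02,0,0,0,0.15],[0,0,-0.04,0,0,0,0.15],[0,0,-0.05,0,0,0,0.15],[-0.04,0,-0.04,0,0,0,0.15],[-0.04,0.03,-0.02,0,0,0,0.15],[-0.04,0.04,0,0,0,0,0.15],[0,0.04,0,0,0,0,0.15],[0,0.04,0,0,0,0,0.15],[0,0,0,0,0,0,0.15],[0,0,0,0,0,0,0.15]]}}

```text
t: 37.65
tcp_pos: [0.4503, 0.0641, 0.1879]
tool_rot: [0.998, 0.07, 0.0, -0.0]
force: [0.1, 1.5, -0.7]
finger_gap: 0.576
gripper_force: 0.0
```

```bash
python3 go.py .5378 .2227 .0238 8.15; python3 - <<'E'
from h import *
s,W=wcloud();S=snap('scene')
a=cv2.resize(S['image'][150:340,130:380],(400,304),interpolation=cv2.INTER_CUBIC);b=cv2.resize(s['image'],(400,304))
cv2.imwrite('pics/f1.png',np.hstack([a,b])[:,:,::-1])
p=W.reshape(-1,3)
for n,c,r,zl,zh in(('can2',(.538,.2227),.03,.065,.08),('can1',(.568,-.136),.03,.065,.08),('jar',(.568,-.21),.03,.056,.07),('tin',(.6017,.261),.075,.038,.05)):
    k=p[(np.hypot(p[:,0]-c[0],p[:,1]-c[1])<r)&(p[:,2]>zl)&(p[:,2]<zh)]
    if len(k): print(n,len(k),np.median(k[:,2]).round(4),cv2.minAreaRect((k[:,:2]*1000).astype(np.float32)))
E
```

```text
t 37.65 tcp [0.4503 0.0641 0.1879] A0 8.02 tilt 0.02 gap 0.576 F [ 0.1  1.5 -0.7] gf 0.0
turn z -0.13 shift(after turn) [ 0.1091 -0.1446  0.1641] q6 1.33
can2 1045 0.0699 ((535.7323608398438, 220.6899871826172), (34.344337463378906, 34.41197967529297), 20.57830810546875)
can1 791 0.0699 ((566.5106201171875, -135.0042266845703), (34.64855194091797, 34.928592681884766), 15.89726734161377)
jar 517 0.0616 ((566.6709594726562, -210.1544647216797), (32.48741149902344, 32.844669342041016), 84.72274780273438)
tin 4648 0.0456 ((589.4780883789062, 260.9245910644531), (107.62787628173828, 80.281005859375), 87.1087417602539)
```

View pics/f1.png

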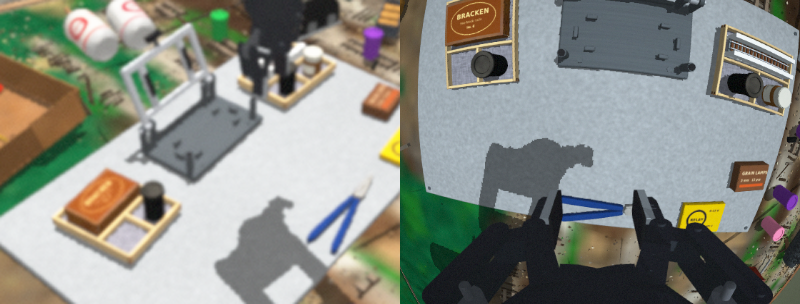

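Everything is in its place. The lid leans open. The tin and one canister are in the track tray, and the span, canister and jar are in the bridge tray. The arm is clear of everything, so I'm handing in.

```bash
python3 -c "
from station import manip
print(manip.sign_off())"
```

```text
the job is handed in; nothing more can be done
None
```

Both kits are made up as asked and the job is handed in at about 38 s on the robot's clock; the final pictures show every part upright or flat in its bay or cell and the jig lid leaning open.

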